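# Count to the third lane and send its carton home

## Task

Starting at the end of the rack where the post lamp stands, run a fingertip along the tops of the dividers to count the gaps: touch the first, second and third divider in turn, staying low over the gaps between them, and never touch the last divider at the far end. Then push the carton that waits in front of the third gap straight into it until it is fully home against the back wall, and leave it lying there. Do not lift any carton, and leave the other cartons and everything else where they are.

Things in the scene. Friction and masses are not known exactly. Their poses are not given: they have to be found in the camera images.
- rack: Fixed rack: dark steel deck 300 x 500 mm, top 12 mm above the table, reaching to rack x = -150 mm. Five dividers (centre lines y = 164, 82, 0, -82, -164 mm) form four 56 mm wide lanes (gaps; y = 123, 41, -41, -123), open to the front, x = 0 to 92 mm, where a back wall (top 58 mm above the table) stands. Origin: table level, middle of the front line; x points into the lanes, y along the row. Yaw within 0.2 rad.
- lamp: Fixed post lamp, 89 mm tall, 44 mm across: round black foot, thin steel stem, white domed head. It stands on the deck at one end of the row, rack x = +20 mm, y = +215 or -215 mm, and marks where counting starts. Origin: centre of its underside.
- endblock: Fixed low grey block, 44 x 44 x 24 mm, on the deck at the end of the row opposite the lamp. Origin: centre of its underside.
- divider_1: Divider 1 of 5 from the rack's +y end (the lamp may be at either end): rigid aluminium ridge 92 mm long, 26 mm wide, half-round top with its crest 63 mm above the table, round nose. Origin: table level, foremost point of the nose; axes as the rack's. Touched means pressed with over 0.3 N; shut fingers touch one divider at a time.
- divider_2: Divider 2 of 5 from the rack's +y end (the lamp may be at either end): rigid aluminium ridge 92 mm long, 26 mm wide, half-round top with its crest 63 mm above the table, round nose. Origin: table level, foremost point of the nose; axes as the rack's. Touched means pressed with over 0.3 N; shut fingers touch one divider at a time.
- divider_3: Divider 3 of 5 from the rack's +y end (the lamp may be at either end): rigid aluminium ridge 92 mm long, 26 mm wide, half-round top with its crest 63 mm above the table, round nose. Origin: table level, foremost point of the nose; axes as the rack's. Touched means pressed with over 0.3 N; shut fingers touch one divider at a time.
- divider_4: Divider 4 of 5 from the rack's +y end (the lamp may be at either end): rigid aluminium ridge 92 mm long, 26 mm wide, half-round top with its crest 63 mm above the table, round nose. Origin: table level, foremost point of the nose; axes as the rack's. Touched means pressed with over 0.3 N; shut fingers touch one divider at a time.
- divider_5: Divider 5 of 5 from the rack's +y end (the lamp may be at either end): rigid aluminium ridge 92 mm long, 26 mm wide, half-round top with its crest 63 mm above the table, round nose. Origin: table level, foremost point of the nose; axes as the rack's. Touched means pressed with over 0.3 N; shut fingers touch one divider at a time.
- carton_1_mid (a point): Centre of loose sealed carton 1 of 4 from the rack's +y end, all alike: 90 mm long (its x axis, along the lane), 46 mm wide, 40 mm high, 0.1 to 0.23 kg. Lies on the deck before its own lane: centre 53 to 70 mm before the front line, within 4 mm of the lane's centre line, turned up to 0.1 rad. Home against the back wall its centre is at rack x = 47 mm, its tail level with the noses.
- carton_2_mid (a point): Centre of loose sealed carton 2 of 4 from the rack's +y end, all alike: 90 mm long (its x axis, along the lane), 46 mm wide, 40 mm high, 0.1 to 0.23 kg. Lies on the deck before its own lane: centre 53 to 70 mm before the front line, within 4 mm of the lane's centre line, turned up to 0.1 rad. Home against the back wall its centre is at rack x = 47 mm, its tail level with the noses.
- carton_3_mid (a point): Centre of loose sealed carton 3 of 4 from the rack's +y end, all alike: 90 mm long (its x axis, along the lane), 46 mm wide, 40 mm high, 0.1 to 0.23 kg. Lies on the deck before its own lane: centre 53 to 70 mm before the front line, within 4 mm of the lane's centre line, turned up to 0.1 rad. Home against the back wall its centre is at rack x = 47 mm, its tail level with the noses.
- carton_4_mid (a point): Centre of loose sealed carton 4 of 4 from the rack's +y end, all alike: 90 mm long (its x axis, along the lane), 46 mm wide, 40 mm high, 0.1 to 0.23 kg. Lies on the deck before its own lane: centre 53 to 70 mm before the front line, within 4 mm of the lane's centre line, turned up to 0.1 rad. Home against the back wall its centre is at rack x = 47 mm, its tail level with the noses.
- label_roll: Bystander: roll of labels, 44 mm across, 30 mm high, on the deck at the +y end. Origin: centre of its underside.
- pot: Bystander: small jar with a flat steel lid, 46 mm across, 38 mm high, on the deck at the -y end. Origin: centre of its underside.
- small_box: Bystander: small carton 30 x 60 x 35 mm, on the deck behind the back wall. Origin: centre of its underside.
- tape: Bystander: roll of packing tape, 96 mm across, 45 mm high, on the table at the left. Origin: centre of its underside.
- scanner: Bystander: hand scanner standing on its foot, 127 mm high, on the table at the right. Origin: centre of its underside.
- spray: Bystander: spray bottle, 60 mm across, 150 mm high, on the table at the left. Origin: centre of its underside.
- knife: Bystander: shut box knife 130 x 20 x 14 mm, on the table at the right. Origin: centre of its underside.
Things that resemble listed ones, but are neither listed nor needed, are in the scene too. What is shaped like the part that bears carton_3_mid but blue or green is not meant.

How it is judged (in metres and radians):
On the way, in this order (a step that is already met when the one before it is completed fails the run):
1. the fingertip touches the first divider, next to the lamp (((y of lamp in the frame of rack above 0 m and contact force between the fingers and divider_1 above 0.3 N) or (y of lamp in the frame of rack below 0 m and contact force between the fingers and divider_5 above 0.3 N))), for 0.02 s.
2. the grasp point passes over the middle of the first gap, less than 125 mm above the table (62 mm above the crests) (((y of lamp in the frame of rack above 0 m and (y of the grasp point in the frame of rack between 0.111 and 0.135 m and x of the grasp point in the frame of rack between -0.06 and 0.16 m and height (world z) of the grasp point below 0.125 m)) or (y of lamp in the frame of rack below 0 m and (y of the grasp point in the frame of rack between -0.135 and -0.111 m and x of the grasp point in the frame of rack between -0.06 and 0.16 m and height (world z) of the grasp point below 0.125 m)))), for 0.02 s.
3. the fingertip touches the second divider (((y of lamp in the frame of rack above 0 m and contact force between the fingers and divider_2 above 0.3 N) or (y of lamp in the frame of rack below 0 m and contact force between the fingers and divider_4 above 0.3 N))), for 0.02 s.
4. the grasp point passes over the middle of the second gap, less than 125 mm above the table (((y of lamp in the frame of rack above 0 m and (y of the grasp point in the frame of rack between 0.029 and 0.053 m and x of the grasp point in the frame of rack between -0.06 and 0.16 m and height (world z) of the grasp point below 0.125 m)) or (y of lamp in the frame of rack below 0 m and (y of the grasp point in the frame of rack between -0.053 and -0.029 m and x of the grasp point in the frame of rack between -0.06 and 0.16 m and height (world z) of the grasp point below 0.125 m)))), for 0.02 s.
5. the fingertip touches the third divider (contact force between the fingers and divider_3 above 0.3 N), for 0.02 s.
6. the carton of the third gap is fully home in it (((y of lamp in the frame of rack above 0 m and (x of carton_3_mid in the frame of rack between 0.0415 and 0.06 m and y of carton_3_mid in the frame of rack between -0.053 and -0.029 m and z of carton_3_mid in the frame of rack below 0.037 m and angle between carton_3_mid's own z axis and vertical below 0.1 rad and angle between the x axis of carton_3_mid and the x axis of rack, either way round below 0.15 rad)) or (y of lamp in the frame of rack below 0 m and (x of carton_2_mid in the frame of rack between 0.0415 and 0.06 m and y of carton_2_mid in the frame of rack between 0.029 and 0.053 m and z of carton_2_mid in the frame of rack below 0.037 m and angle between carton_2_mid's own z axis and vertical below 0.1 rad and angle between the x axis of carton_2_mid and the x axis of rack, either way round below 0.15 rad)))), for 0.1 s.
At the end, for the whole second after the job is handed in: The carton that waited at the third gap from the lamp lies flat at rest on the deck in that gap, pushed within about 5 mm of the back wall (((y of lamp in the frame of rack above 0 m and ((x of carton_3_mid in the frame of rack between 0.0415 and 0.06 m and y of carton_3_mid in the frame of rack between -0.053 and -0.029 m and z of carton_3_mid in the frame of rack below 0.037 m and angle between carton_3_mid's own z axis and vertical below 0.1 rad and angle between the x axis of carton_3_mid and the x axis of rack, either way round below 0.15 rad) and linear speed of carton_3 below 0.01 m/s)) or (y of lamp in the frame of rack below 0 m and ((x of carton_2_mid in the frame of rack between 0.0415 and 0.06 m and y of carton_2_mid in the frame of rack between 0.029 and 0.053 m and z of carton_2_mid in the frame of rack below 0.037 m and angle between carton_2_mid's own z axis and vertical below 0.1 rad and angle between the x axis of carton_2_mid and the x axis of rack, either way round below 0.15 rad) and linear speed of carton_2 below 0.01 m/s)))); the robot touches nothing.
It fails at once if another carton is moved by more than 10 mm ((y of lamp in the frame of rack above 0 m and distance of any of carton_1_mid, carton_2_mid, carton_4_mid from where it was at the start of the episode above 0.01 m) or (y of lamp in the frame of rack below 0 m and distance of any of carton_1_mid, carton_3_mid, carton_4_mid from where it was at the start of the episode above 0.01 m)).
It fails at once if a carton is lifted by more than 12 mm or tipped (height (world z) of any of carton_1_mid, carton_2_mid, carton_3_mid, carton_4_mid above 0.044 m or angle between any of carton_1_mid, carton_2_mid, carton_3_mid, carton_4_mid's own z axis and vertical above 0.3 rad).
It fails at once if the last divider, at the end away from the lamp, is touched ((y of lamp in the frame of rack above 0 m and contact force between the fingers and divider_5 above 0.3 N) or (y of lamp in the frame of rack below 0 m and contact force between the fingers and divider_1 above 0.3 N)).
It fails at once if a bystander is moved by more than 15 mm (distance of any of label_roll, pot, small_box, tape, scanner, spray, knife from where it was at the start of the episode above 0.015 m).
It also fails if it takes over 54 s, if anything falls off the work surface, if the arm or the gripper's body presses on something with over 40 N, if the wrist force passes 120 N, or if a joint passes its speed limit or range.

## Robot

A 6-joint arm with a two-finger parallel gripper is mounted at the origin on the work surface. World frame = base frame: x ahead of the robot, y to its left, z up, the work surface at z = 0. Lengths are in mm, angles in rad, forces in N, time in s.
With the tool pointing down it reaches from about 325 to 900 mm from the base axis. Payload 6.1 kg.
Tool frame: the origin (TCP) lies at the very end of the fingers, on their centre line; the grasp point (between the pads) lies 19 mm behind it (bot.grasp_offset is the z of the grasp point in the tool frame, in mm); z points along the fingers, y is the line along which they close (so a half turn about z gives the same grasp; the last joint's range is limited). The gripper opens to 85 mm and grips with 20 to 120 N. Pads are 22 mm wide; open, the fingers measure 114 mm over their backs; the gripper's body (76 mm by 85 mm) begins 54 mm behind the grasp point. The pads swing forward as they close: fully open they stand 13 mm farther back than shut.
Start: joints at [1.126, 0.22, 1.526, -0, 1.395, -0.126], TCP at [195.89, 593.5, 231.3] pointing down, gripper open.
Joint ranges: [-2.98, 2.98], [-0.91, 2.08], [0.09, 2.57], [-1.24, 4.39], [0.2, 2.65], [-2.68, 2.68]. Speed limits (rad/s): [2.57, 2.57, 3.01, 3.14, 3.14, 3.14].

## Interface

Orientations are given as a unit quaternion [w, x, y, z].
In Python, from workcell import bot gives the robot as it stands. The module is installed in compiled form; this text tells all that it offers.
- The arm moves only by the tool servo_tool, never from a script. Its argument "deltas" is a list of rows, each a list of 7 numbers: the shift along the tool's x, y, z in mm, then the turn, a rotation vector about the tool's x, y, z in rad, then the opening, from 0 (shut) to 1 (fully open). In form: [[dx, dy, dz, rx, ry, rz, gripper], ...]. A call has 1 to 5 rows; each row shifts and turns the commanded pose from where the row before left it, along the tool's axes as they then stand; what a row does not reach is not made up. A row lasts 1/12 s, in which the tool goes at most 41.7 mm and 7.16 degrees, less where a joint would pass 70% of its speed; a pose out of reach is approached as far as the arm can. A call with a gripper value outside its range is refused whole. The fingers move at their own pace and stop on an object; "grip_force" is the grip in N (left out, the last holds). Time passes only in rows, so rows that do not move let the fingers close. It gives the time, the measured TCP pose, the force, the opening and the grip force at its end, in the units of the state.
- bot.sense(): the state, without advancing time (a new reading comes with each control period).
- bot.capture(name): name is "scene" or "top"; returns a dict with "img" (400x640x3 uint8, blue, green, red), "range_z" (400x640 float32, mm along the optical axis (not along the pixel's ray), 0 where there is no reading), "fx", "fy", "cx", "cy" (pixels), "rvec" (rotation vector, rad) and "tvec" (3), from world to camera coordinates, as OpenCV has them. Camera axes: x right, y down, z forward; pixel columns grow to the right and rows downward; lengths in mm; the calibration is good to about 2 mm. A picture is of the moment at which its call begins.
- bot.job_done(): hands the job in; it is judged then, once.
Trained networks look in a picture, given as the dict that the camera call returned (one of the last four; its "shot" number tells which), for a name from the list of things; names that differ only in an ending like _2 or _b are one class to them, and where a whole thing is asked for, a point or a joint stands for the part that bears it (a point fixed in the world has none). Each returns a list of dicts, best first, with "confidence" (0 to 1); they miss things now and then, are a little off and sometimes report something else, mostly with a low value. They report only what shows in the picture. A call takes as long as a camera call. They do not tell look-alikes from the thing itself.
- bot.recognise(label, picture): "rect" ([centre column, centre row, width, height] in pixels, round what is visible of it).
The state is a dict: "t": time; "joint_pos": joint angles; "dq": joint speeds; "joint_torque": joint torques, N m; "tcp_pos": TCP position; "ee_rot": TCP orientation; "force": force on the tool from outside, world axes, zero at the start; "moment": the same for the moment, N m; "width": finger opening in mm; "finger_force": force on a finger pad.
Only numpy, scipy, OpenCV 4.12 (cv2) and the standard library are available. Lean on these libraries where they do the work, as an engineer would, in place of code of your own. Each camera call takes 0.05 s, during which the arm holds its last target. There are 200 camera calls.

## Working session

There is one attempt and no reset: what is moved stays moved. The work goes in short steps, Python scripts to look and compute and a tool call to move; the robot and the scene stay as the last step left them, time stands still between calls to the robot, and variables do not carry over. Pictures are saved under pics/ and viewed, at most 10 in all, crops included, and the job is handed in when it is done.

Besides the shell and the picture viewer there is one more tool, called after "Request:" by a JSON object that holds its "fn" and its "kwargs", one argument or row to a line. servo_tool: Moves the arm, as the interface text tells. Its arguments: {"type":"object","properties":{"deltas":{"type":"array"},"grip_force":{"type":"number"}},"required":["deltas"]}

```bash
mkdir -p pics; cat > h.py <<'E'
import numpy as np, cv2
from workcell import bot
def world(p,u,v,z=None):
    R,_=cv2.Rodrigues(np.array(p["rvec"],float)); t=np.array(p["tvec"],float).ravel()
    ray=np.array([(u-p["cx"])/p["fx"],(v-p["cy"])/p["fy"],1.])
    if z is None:
        d=p["range_z"][int(round(v)),int(round(u))]; return R.T@(ray*d-t)
    o=-R.T@t; r=R.T@ray; return o+r*(z-o[2])/r[2]
def cloud(p):
    R,_=cv2.Rodrigues(np.array(p["rvec"],float)); t=np.array(p["tvec"],float).ravel()
    v,u=np.mgrid[:400,:640]; d=p["range_z"]
    P=np.stack([(u-p["cx"])/p["fx"]*d,(v-p["cy"])/p["fy"]*d,d],-1)
    return (P-t)@R
E
python3 - <<'E'
from h import *
for n in("top","scene"):
    p=bot.capture(n); cv2.imwrite(f"pics/{n}0.png",p["img"]); np.savez(f"{n}0.npz",**{k:p[k] for k in("img","range_z","fx","fy","cx","cy","rvec","tvec")})
    for l in("rack","lamp","endblock","carton_1_mid","divider_1","label_roll","pot"):
        print(n,l,[(np.round(r["rect"]).astype(int).tolist(),round(r["confidence"],2),np.round(world(p,*r["rect"][:2])).tolist()) for r in bot.recognise(l,p)[:6]])
print(bot.sense())
E
```

```text
top rack [([319, 173, 177, 117], 0.63, [610.0, -0.0, 13.0])]
top lamp [([242, 172, 10, 20], 0.54, [607.0, 216.0, 71.0])]
top endblock [([388, 154, 13, 17], 0.48, [659.0, -204.0, 31.0]), ([334, 186, 23, 33], 0.16, [562.0, -41.0, 51.0])]
top carton_1_mid [([277, 195, 20, 35], 0.62, [542.0, 120.0, 50.0])]
top divider_1 [([287, 156, 15, 32], 0.83, [653.0, 89.0, 62.0]), ([370, 146, 16, 36], 0.81, [675.0, -148.0, 62.0]), ([260, 160, 18, 34], 0.79, [642.0, 168.0, 59.0]), ([342, 149, 12, 32], 0.72, [667.0, -67.0, 63.0]), ([471, 256, 46, 16], 0.61, [358.0, -424.0, 14.0]), ([278, 194, 21, 32], 0.55, [546.0, 118.0, 48.0])]
top label_roll [([242, 172, 13, 20], 0.65, [607.0, 218.0, 71.0]), ([250, 208, 20, 18], 0.48, [513.0, 206.0, 9.0])]
top pot [([395, 190, 18, 17], 0.7, [546.0, -212.0, 52.0])]
scene rack [([351, 232, 26, 31], 0.6, [682.0, 3.0, 58.0]), ([332, 234, 190, 171], 0.59, [636.0, -23.0, 12.0])]
scene lamp [([390, 174, 13, 28], 0.68, [629.0, 209.0, 72.0])]
scene endblock [([288, 283, 23, 25], 0.55, [671.0, -209.0, 37.0])]
scene carton_1_mid [([350, 180, 37, 34], 0.73, [558.0, 122.0, 51.0
[... 507 characters left out ...]
, 'joint_pos': array([ 1.12590058e+00,  2.20357704e-01,  1.52649925e+00,  2.64320894e-05,
        1.39469190e+00, -1.26120481e-01]), 'dq': array([-9.64773770e-06,  1.85979443e-03,  9.02632538e-04, -2.87966244e-04,
        2.07584090e-03,  1.85524838e-03]), 'joint_torque': array([ 9.27934307e-04, -4.96758842e+01, -3.89724398e+01,  1.95742759e-04,
        6.26881365e-05, -6.55238466e-06]), 'tcp_pos': array([195.88485982, 593.51008031, 231.32626508]), 'ee_rot': array([-6.31644644e-06,  1.58715919e-01,  9.87324291e-01,  2.46798001e-05]), 'force': array([ 0.15625912, -0.77159708, -0.0598821 ]), 'moment': array([0.00175358, 0.07171536, 0.01168762]), 'finger_force': 0.0, 'width': 85.23537461280546}
```

View pics/top0.png

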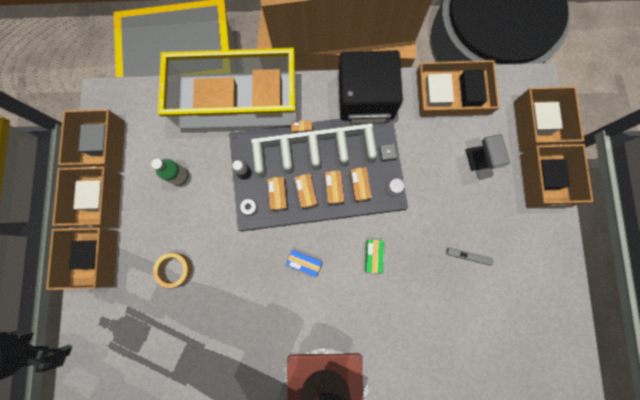

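View pics/scene0.png

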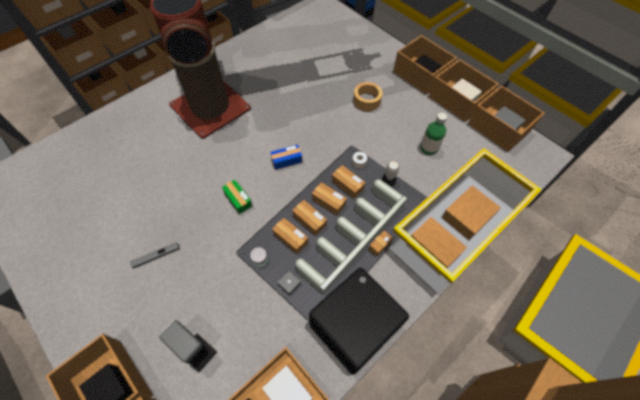

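The top picture shows the lamp at (242,170), the left, +y end, with the endblock at (388,152). The cartons are at (277,193), (306,190), (334,186) and (361,184). The blue (304,262) and green (375,256) cartons are look-alikes. The target is the third from the lamp, at (334,186). Next I'll fit the rack pose and check a crop.

```bash
cat > fit.py <<'E'
from h import *
from scipy.optimize import least_squares
def wall_fit(p):
    P=cloud(p); ok=p["range_z"]>0
    m=ok&(P[...,2]>50)&(P[...,2]<68)&(P[...,0]>585)&(P[...,0]<760)&(abs(P[...,1])<200)
    return P[m]
def model(xy):  # signed distance to divider+wall plan
    x,y=xy.T
    d=[np.hypot(np.minimum(x-13,0)*1.0+np.maximum(x-92,0),y-c)-11 for c in(164,82,0,-82,-164)]
    w=np.maximum(np.maximum(92-x,x-104),abs(y)-177)
    return np.min(d+[w],0)
E
python3 - <<'E'
from fit import *
for n in("top","scene"):
    p=dict(np.load(f"{n}0.npz")); Q=wall_fit(p)
    # crests: points higher than 60
    def res(a):
        c,s=np.cos(a[2]),np.sin(a[2]); d=Q[:,:2]-a[:2]; l=np.c_[c*d[:,0]+s*d[:,1],-s*d[:,0]+c*d[:,1]]
        return np.maximum(model(l),-3)
    best=min((least_squares(res,[x,0,yaw],loss="soft_l1",f_scale=3) for x in(590,610,630,650) for yaw in(.05,.1,.15)),key=lambda r:r.cost)
    a=best.x; print(n,len(Q),a.round(3),best.cost)
    c,s=np.cos(a[2]),np.sin(a[2]); P=cloud(p); d=P[...,:2]-a[:2]; lx=c*d[...,0]+s*d[...,1]; ly=-s*d[...,0]+c*d[...,1]
    z=P[...,2]
    for cy in(123,41,-41,-123):
        m=(z>42)&(z<62)&(abs(ly-cy)<34)&(lx<-3)&(lx>-130)
        q=np.c_[lx[m],ly[m]].astype(np.float32); print(" carton",cy,len(q),cv2.minAreaRect(q),q.min(0),q.max(0),np.median(z[m]))
    for cy in(164,82,0,-82,-164):
        m=(z>57)&(z<70)&(abs(ly-cy)<14)&(lx>15)&(lx<80); print(" div",cy,m.sum(),np.median(ly[m]).round(1),z[m].max().round(1)); 
        m=(z>48)&(z<70)&(abs(ly-cy)<14)&(lx<40)&(lx>-12); print("   nose",lx[m].min().round(1))
    m=(z>54)&(z<70)&(lx>84)&(lx<125)&(abs(ly)<150);print(" wall x",np.percentile(lx[m],[3,50,97]).round(1))
    m=(z>70)&(z<110)&(abs(ly)>190)&(abs(ly)<240)&(abs(lx-20)<40);print(" lamp",lx[m].mean(),ly[m].mean(),z[m].max())
p=dict(np.load("top0.npz"));cv2.imwrite("pics/crop.png",cv2.resize(p["img"][110:240,220:420],None,fx=4,fy=4,interpolation=2))
E
```

```text
top 2124 [6.14105e+02 8.40100e+00 8.00000e-02] 32905.3645135244
 carton 123 519 ((-56.3115119934082, 117.90609741210938), (90.40583801269531, 46.16661071777344), 0.003723248140886426) [-101.51354   94.82282] [-11.108285 140.99104 ] 50.761831288629885
 carton 41 510 ((-57.737796783447266, 36.021602630615234), (91.24210357666016, 45.91495132446289), 6.929781913757324) [-104.47467     9.311976] [-10.99789  62.86827] 50.688268451373645
 carton -41 515 ((-55.76476287841797, -46.51236343383789), (45.958797454833984, 91.3023910522461), 89.68610382080078) [-101.41034  -69.57268] [-10.119425 -23.427614] 50.802301311999116
 carton -123 513 ((-54.71632766723633, -122.41987609863281), (90.69718170166016, 46.18528747558594), 2.301762580871582) [-100.08687 -146.34732] [ -9.014658 -98.15374 ] 50.78326583883228
 div 164 146 163.1 63.8
   nose 5.4
 div 82 143 80.9 65.3
   nose 8.4
 div 0 148 -0.3 65.2
   nose 9.6
 div -82 139 -82.0 66.1
   nose 11.2
 div -164 139 -164.0 65.3
   nose 13.8
 wall x [ 86.4 104.4 113.5]
 lamp 20.093505934136193 211.0094877797515 101.18757306533902
scene 2475 [6.16221e+02 
[... 362 characters left out ...]
   7.3206215] [-11.278037  61.3806  ] 51.55173692327048
 carton -41 526 ((-56.418643951416016, -48.187442779541016), (47.7283935546875, 91.45594787597656), 89.21958923339844) [-102.12819  -71.66473] [-10.48911  -23.876583] 51.67054004481604
 carton -123 564 ((-54.62495422363281, -123.92436218261719), (90.74303436279297, 46.98276138305664), 2.2721900939941406) [-100.139206 -148.91086 ] [ -9.20995  -98.855255] 51.77832852648943
 div 164 142 160.9 66.3
   nose 6.8
 div 82 147 79.5 65.9
   nose 6.8
 div 0 169 -2.6 66.1
   nose 8.9
 div -82 176 -84.5 65.6
   nose -11.3
 div -164 189 -166.2 67.4
   nose 15.6
 wall x [ 86.  104.8 113.9]
 lamp 25.265838508754015 206.38463589525006 101.78369755409773
```

View pics/crop.png

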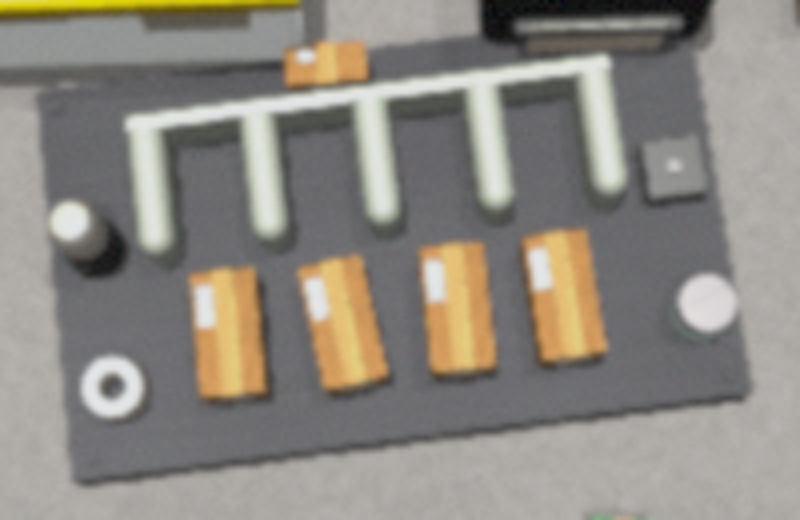

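The crop confirms the choice: four orange cartons in a row, with the lamp at the left (70,220) and the third carton at (457,308). The fitted yaw does not agree with the drift in the nose positions, so I'll refine it using the deck outline and the crest lines.

```bash
cat > fit2.py <<'E'
from h import *
def refine(p,a=(614,8.4,.08)):
    a=np.array(a,float); P=cloud(p); z=P[...,2]
    def loc():
        c,s=np.cos(a[2]),np.sin(a[2]); d=P[...,:2]-a[:2]; return c*d[...,0]+s*d[...,1],-s*d[...,0]+c*d[...,1]
    for i in range(6):
        lx,ly=loc(); sl=[];off=[]; nose=[]
        for cy in(164,82,0,-82,-164):
            m=(z>58)&(z<70)&(abs(ly-cy)<18)&(lx>22)&(lx<80)
            k=np.polyfit(lx[m],ly[m]-cy,1); sl.append(k[0]); off.append(np.polyval(k,45))
            m=(z>56)&(z<70)&(abs(ly-cy)<9)&(lx>-25)&(lx<50); nose.append(np.percentile(lx[m],1))
        m=(z>54)&(z<70)&(lx>92)&(lx<125)&(abs(ly)<150)
        b=np.arange(-150,151,20); yc=[];xc=[]
        for y in b:
            q=m&(abs(ly-y)<10); yc.append(y); xc.append(np.median(lx[q]))
        wk=np.polyfit(yc,xc,1); nk=np.polyfit([164,82,0,-82,-164],nose,1)
        a[2]+=0.5*(-wk[0]); c,s=np.cos(a[2]),np.sin(a[2]); o=np.mean(off); a[:2]+=0.5*o*np.array([-s,c])
    print("pose",a.round(3),"divslope",np.round(sl,3),"off",np.round(off,1),"nose",np.round(nose,1),"noseslope",nk[0].round(4),"wall",wk.round(3))
    m=(z>4)&(z<20)&(lx<-60)&(lx>-175)&(abs(ly)<170)
    fe=[np.percentile(lx[m&(abs(ly-y)<10)],2) for y in range(-160,161,40)]; print(" front edge",np.round(fe,1))
    return a,lx,ly,z
E
python3 - <<'E'
from fit2 import *
for n in("top","scene"):
    p=dict(np.load(f"{n}0.npz")); a,lx,ly,z=refine(p)
    for cy in(123,41,-41,-123):
        m=(z>42)&(z<62)&(abs(ly-cy)<34)&(lx<0)&(lx>-130); q=np.c_[lx[m],ly[m]].astype(np.float32); print(" carton",cy,np.array(cv2.minAreaRect(q)[0]).round(1),round(cv2.minAreaRect(q)[2],1))
E
```

```text
pose [6.14162e+02 6.77800e+00 1.05000e-01] divslope [-0.003  0.015 -0.018 -0.006  0.011] off [-0.6 -0.7  0.   0.1  0. ] nose [11.9 11.8 12.  13.2 13.3] noseslope -0.0051 wall [-1.00000e-03  1.05499e+02]
 front edge [-142.9 -143.4 -142.5 -142.9 -142.4 -143.3 -142.8 -143.5 -142.7]
 carton 123 [-53.3 120.8] 88.6
 carton 41 [-56.7  38.9] 5.5
 carton -41 [-56.8 -43.6] 88.3
 carton -123 [ -57.6 -119.5] 0.9
pose [6.14107e+02 7.33400e+00 1.03000e-01] divslope [-0.004 -0.004  0.017  0.009  0.002] off [-0.9 -0.2 -0.1 -0.2  0.5] nose [14.1 15.3 14.6 15.5 14. ] noseslope -0.0002 wall [-2.00000e-03  1.07631e+02]
 front edge [-139.4 -142.7 -141.8 -141.8 -141.4 -141.2 -142.1 -142.5 -143.3]
 carton 123 [-51.8 121.5] 89.2
 carton 41 [-55.3  38.8] 4.7
 carton -41 [-55.2 -43.5] 87.8
 carton -123 [ -55.3 -119.2] 0.8
```

Request:
{"fn": "servo_tool", "kwargs": {
  "deltas": [
    [0,0,0,0,0,-0.1057,0],
    [0,0,0,0,0,-0.1057,0],
    [0,0,0,0,0,-0.1057,0],
    [0,0,0,0,0,-0.1057,0],
    [0,0,0,0,0,0,0]
  ]
}}

```text
t: 1.22
tcp_pos: [195.9, 593.5, 231.3]
ee_rot: [0.0, -0.054, 0.999, 0.0]
force: [0.1, -0.0, 0.1]
width: 25.8
finger_force: 0.0
```

Request:
{"fn": "servo_tool", "kwargs": {
  "deltas": [
    [-25,-29,0,0,0,0,0],
    [-25,-29,0,0,0,0,0],
    [-25,-29,0,0,0,0,0],
    [-25,-29,0,0,0,0,0],
    [-25,-29,0,0,0,0,0]
  ]
}}

```text
t: 1.63
tcp_pos: [336.2, 461.0, 231.4]
ee_rot: [0.0, -0.05, 0.999, 0.0]
force: [0.1, 0.1, -0.2]
width: 0.0
finger_force: 0.0
```

Request:
{"fn": "servo_tool", "kwargs": {
  "deltas": [
    [-25,-29,0,0,0,0,0],
    [-25,-29,0,0,0,0,0],
    [-25,-29,0,0,0,0,0],
    [-25,-29,0,0,0,0,0],
    [-25,-29,0,0,0,0,0]
  ]
}}

```text
t: 2.05
tcp_pos: [475.8, 329.5, 231.6]
ee_rot: [0.0, -0.05, 0.999, 0.0]
force: [0.5, 0.9, 0.1]
width: -0.1
finger_force: 0.0
```

Request:
{"fn": "servo_tool", "kwargs": {
  "deltas": [
    [-25,-29,0,0,0,0,0],
    [-25,-29,0,0,0,0,0],
    [-25,-29,0,0,0,0,0],
    [-25,-29,0,0,0,0,0],
    [0,0,0,0,0,0,0]
  ]
}}

```text
t: 2.47
tcp_pos: [590.5, 220.6, 231.2]
ee_rot: [0.001, -0.047, 0.999, -0.001]
force: [-0.7, 0.9, -0.1]
width: 0.2
finger_force: 0.0
```

Request:
{"fn": "servo_tool", "kwargs": {
  "deltas": [
    [-27,-25.5,0,0,0,0,0],
    [-27,-25.5,0,0,0,0,0],
    [0,0,0,0,0,0,0],
    [0,0,35,0,0,0,0],
    [0,0,35,0,0,0,0]
  ]
}}

```text
t: 2.88
tcp_pos: [647.7, 181.1, 163.7]
ee_rot: [0.003, -0.05, 0.999, 0.001]
force: [1.0, 1.3, -0.9]
width: 0.0
finger_force: 0.0
```

Request:
{"fn": "servo_tool", "kwargs": {
  "deltas": [
    [0,0,35,0,0,0,0],
    [0,0,30,0,0,0,0],
    [0,0,20,0,0,0,0],
    [0,0,0,0,0,0,0],
    [0,0,0,0,0,0,0]
  ]
}}

```text
t: 3.3
tcp_pos: [643.7, 181.2, 75.0]
ee_rot: [-0.002, -0.051, 0.999, -0.0]
force: [0.2, 0.4, 0.4]
width: 0.3
finger_force: 0.0
```

Request:
{"fn": "servo_tool", "kwargs": {
  "deltas": [
    [0,-6,0,0,0,0,0],
    [0,0,8,0,0,0,0],
    [0,0,2,0,0,0,0],
    [0,0,0,0,0,0,0]
  ]
}}

```text
t: 3.63
tcp_pos: [646.0, 174.8, 66.8]
ee_rot: [0.0, -0.052, 0.999, 0.0]
force: [-0.2, -1.0, 0.1]
width: -0.0
finger_force: 0.0
```

Request:
{"fn": "servo_tool", "kwargs": {
  "deltas": [
    [0,0,1,0,0,0,0],
    [0,0,1,0,0,0,0],
    [0,0,0,0,0,0,0]
  ]
}}

```text
t: 3.88
tcp_pos: [645.8, 175.0, 64.4]
ee_rot: [0.0, -0.052, 0.999, -0.0]
force: [-0.5, 0.4, -0.1]
width: 0.4
finger_force: 0.0
```

Request:
{"fn": "servo_tool", "kwargs": {
  "deltas": [
    [0,0,1,0,0,0,0],
    [0,0,1,0,0,0,0],
    [0,0,0,0,0,0,0]
  ]
}}

```text
t: 4.13
tcp_pos: [646.0, 175.1, 63.0]
ee_rot: [0.0, -0.052, 0.999, 0.0]
force: [-1.1, -0.2, 4.4]
width: -0.0
finger_force: 2.0
```

Request:
{"fn": "servo_tool", "kwargs": {
  "deltas": [
    [0,0,0.5,0,0,0,0],
    [0,0,0,0,0,0,0]
  ]
}}

```text
t: 4.3
tcp_pos: [646.0, 175.1, 63.0]
ee_rot: [0.0, -0.052, 0.999, 0.0]
force: [-3.9, -1.0, 7.4]
width: -0.1
finger_force: 3.6
```

Request:
{"fn": "servo_tool", "kwargs": {
  "deltas": [
    [0,0,-14,0,0,0,0],
    [0,-27,0,0,0,0,0],
    [0,-14,0,0,0,0,0],
    [0,0,0,0,0,0,0],
    [0,0,0,0,0,0,0]
  ]
}}

```text
t: 4.72
tcp_pos: [650.1, 133.2, 75.8]
ee_rot: [-0.0, -0.051, 0.999, 0.0]
force: [-0.6, 0.8, 0.1]
width: 0.2
finger_force: 0.0
```

Request:
{"fn": "servo_tool", "kwargs": {
  "deltas": [
    [0,-20,0,0,0,0,0],
    [0,-21,0,0,0,0,0],
    [0,0,0,0,0,0,0],
    [0,0,8,0,0,0,0],
    [0,0,0,0,0,0,0]
  ]
}}

```text
t: 5.13
tcp_pos: [653.1, 94.2, 65.9]
ee_rot: [-0.001, -0.052, 0.999, 0.0]
force: [-1.0, -1.3, -0.8]
width: 0.3
finger_force: 0.0
```

Request:
{"fn": "servo_tool", "kwargs": {
  "deltas": [
    [0,0,2,0,0,0,0],
    [0,0,2,0,0,0,0],
    [0,0,0.5,0,0,0,0],
    [0,0,0,0,0,0,0]
  ]
}}

```text
t: 5.47
tcp_pos: [654.1, 94.1, 63.2]
ee_rot: [-0.0, -0.052, 0.999, 0.0]
force: [0.5, 0.3, -0.2]
width: -0.1
finger_force: 0.0
```

Request:
{"fn": "servo_tool", "kwargs": {
  "deltas": [
    [0,0,1,0,0,0,0],
    [0,0,0.5,0,0,0,0],
    [0,0,0,0,0,0,0]
  ]
}}

```text
t: 5.72
tcp_pos: [654.4, 94.0, 63.0]
ee_rot: [0.0, -0.052, 0.999, 0.0]
force: [-3.8, 1.8, 6.6]
width: -0.0
finger_force: 3.4
```

Second divider touched.

Request:
{"fn": "servo_tool", "kwargs": {
  "deltas": [
    [0,0,-14,0,0,0,0],
    [0,-27,0,0,0,0,0],
    [0,-14,0,0,0,0,0],
    [0,0,0,0,0,0,0],
    [0,0,0,0,0,0,0]
  ]
}}

```text
t: 6.13
tcp_pos: [658.6, 51.6, 75.9]
ee_rot: [-0.0, -0.051, 0.999, 0.0]
force: [-0.9, 0.4, 0.1]
width: -0.0
finger_force: 0.0
```

Request:
{"fn": "servo_tool", "kwargs": {
  "deltas": [
    [0,-20,0,0,0,0,0],
    [0,-21,0,0,0,0,0],
    [0,0,0,0,0,0,0],
    [0,0,10,0,0,0,0],
    [0,0,1,0,0,0,0]
  ]
}}

```text
t: 6.55
tcp_pos: [661.9, 12.5, 62.9]
ee_rot: [-0.001, -0.052, 0.999, 0.0]
force: [0.3, -2.2, 9.4]
width: -0.0
finger_force: 5.0
```

Request:
{"fn": "servo_tool", "kwargs": {
  "deltas": [
    [0,0,1.5,0,0,0,0],
    [0,0,1,0,0,0,0],
    [0,0,0.5,0,0,0,0],
    [0,0,0,0,0,0,0]
  ]
}}

```text
t: 6.88
tcp_pos: [662.1, 12.5, 62.9]
ee_rot: [-0.001, -0.053, 0.999, -0.0]
force: [-7.0, -1.5, 10.0]
width: -0.3
finger_force: 5.5
```

Request:
{"fn": "servo_tool", "kwargs": {
  "deltas": [
    [0,0,-35,0,0,0,0],
    [0,0,-35,0,0,0,0],
    [35,-10,0,0,0,0,0],
    [35,-10,0,0,0,0,0],
    [35,-10,0,0,0,0,0.2]
  ]
}}

```text
t: 7.3
tcp_pos: [560.6, -27.9, 132.1]
ee_rot: [0.0, -0.053, 0.999, 0.0]
force: [0.5, -0.6, -0.3]
width: 10.9
finger_force: 0.0
```

Request:
{"fn": "servo_tool", "kwargs": {
  "deltas": [
    [35,-12,0,0,0,0,0.2],
    [35,0,0,0,0,0,0.2],
    [16,0,0,0,0,0,0.2],
    [0,0,0,0,0,0,0.2],
    [0,0,0,0,0,0,0.2]
  ]
}}

```text
t: 7.72
tcp_pos: [477.0, -49.1, 131.9]
ee_rot: [0.0, -0.052, 0.999, 0.0]
force: [0.2, 0.9, 0.7]
width: 16.7
finger_force: 0.0
```

```bash
cat > look.py <<'E'
from fit2 import *
import sys
p=bot.capture("top"); P=cloud(p); c,s=np.cos(.104),np.sin(.104); d=P[...,:2]-[621.4,7.8]; lx=c*d[...,0]+s*d[...,1]; ly=-s*d[...,0]+c*d[...,1]; z=P[...,2]
for cy in(123,41,-41,-123):
    m=(z>42)&(z<56)&(abs(ly-cy)<(27 if cy==-41 else 34))&(lx<91)&(lx>-130)
    q=np.c_[lx[m],ly[m]].astype(np.float32); print(cy,m.sum(),*[np.round(v,1) for v in cv2.minAreaRect(q)],q.min(0).round(1),q.max(0).round(1))
S=bot.sense(); T=S["tcp_pos"]-[621.4,7.8,0]; print("tcp rack",c*T[0]+s*T[1],-s*T[0]+c*T[1],T[2],S["width"],S["ee_rot"].round(3),S["t"])
cv2.imwrite(f"pics/{sys.argv[1]}.png",cv2.resize(p["img"][110:240,220:420],None,fx=4,fy=4))
E
python3 look.py l1
```

```text
123 587 [ -8.  123.4] [ 67.3 195.9] 88.9 [-106.4   89.5] [ 90.5 156.8]
41 314 [-7.1 42.4] [ 64.8 194.5] 89.7 [-104.2    9.7] [90.  74.7]Traceback (most recent call last):
  File "look.py", line 6, in <module>
    q=np.c_[lx[m],ly[m]].astype(np.float32); print(cy,m.sum(),*[np.round(v,1) for v in cv2.minAreaRect(q)],q.min(0).round(1),q.max(0).round(1))
                                                                                                           ~~~~~^^^
    return umr_minimum(a, axis, None, out, keepdims, initial, where)
ValueError: zero-size array to reduction operation minimum which has no identity
```

Request:
{"fn": "servo_tool", "kwargs": {
  "deltas": [
    [0,0,35,0,0,0,0.2],
    [0,0,35,0,0,0,0.2],
    [0,0,22,0,0,0,0.2],
    [0,0,10,0,0,0,0.2],
    [0,0,0,0,0,0,0.2]
  ]
}}

```text
t: 8.18
tcp_pos: [476.0, -48.8, 27.2]
ee_rot: [-0.002, -0.052, 0.999, 0.001]
force: [-0.6, 0.5, -0.2]
width: 17.0
finger_force: 0.0
```

Request:
{"fn": "servo_tool", "kwargs": {
  "deltas": [
    [-10,0,0,0,0,0,0.2],
    [-10,0,0,0,0,0,0.2],
    [-4,0,0,0,0,0,0.2],
    [-4,0,0,0,0,0,0.2],
    [-4,0,0,0,0,0,0.2]
  ]
}}

```text
t: 8.6
tcp_pos: [510.2, -46.6, 30.9]
ee_rot: [0.001, -0.052, 0.999, -0.0]
force: [-2.5, -0.8, 1.8]
width: 16.9
finger_force: 1.2
```

Request:
{"fn": "servo_tool", "kwargs": {
  "deltas": [
    [-5,0,0,0,0,0,0.2],
    [-5,0,0,0,0,0,0.2],
    [-5,0,0,0,0,0,0.2],
    [-5,0,0,0,0,0,0.2],
    [-5,0,0,0,0,0,0.2]
  ]
}}

```text
t: 9.02
tcp_pos: [534.2, -43.8, 29.8]
ee_rot: [-0.0, -0.052, 0.999, 0.0]
force: [-2.4, -0.0, 2.3]
width: 17.1
finger_force: 1.3
```

Request:
{"fn": "servo_tool", "kwargs": {
  "deltas": [
    [-5,0,0,0,0,0,0.2],
    [-5,0,0,0,0,0,0.2],
    [-5,0,0,0,0,0,0.2],
    [-5,0,0,0,0,0,0.2],
    [-5,0,0,0,0,0,0.2]
  ]
}}

```text
t: 9.43
tcp_pos: [559.2, -41.2, 29.8]
ee_rot: [-0.0, -0.052, 0.999, 0.0]
force: [-2.4, -0.2, 2.1]
width: 16.8
finger_force: 1.4
```

Request:
{"fn": "servo_tool", "kwargs": {
  "deltas": [
    [-5,0,0,0,0,0,0.2],
    [-5,0,0,0,0,0,0.2],
    [-5,0,0,0,0,0,0.2],
    [-5,0,0,0,0,0,0.2],
    [-5,0,0,0,0,0,0.2]
  ]
}}

```text
t: 9.85
tcp_pos: [584.1, -38.6, 29.8]
ee_rot: [-0.0, -0.052, 0.999, 0.0]
force: [-2.7, 0.2, 2.3]
width: 17.0
finger_force: 1.3
```

Request:
{"fn": "servo_tool", "kwargs": {
  "deltas": [
    [-5,0,0,0,0,0,0.2],
    [-5,0,0,0,0,0,0.2],
    [-5,0,0,0,0,0,0.2],
    [-3,0,0,0,0,0,0.2],
    [-2,0,0,0,0,0,0.2]
  ]
}}

```text
t: 10.27
tcp_pos: [604.0, -36.5, 29.8]
ee_rot: [0.0, -0.052, 0.999, -0.0]
force: [-2.6, -1.2, 3.3]
width: 17.1
finger_force: 1.3
```

Request:
{"fn": "servo_tool", "kwargs": {
  "deltas": [
    [-2,0,0,0,0,0,0.2],
    [-2,0,0,0,0,0,0.2],
    [-2,0,0,0,0,0,0.2],
    [-2,0,0,0,0,0,0.2],
    [0,0,0,0,0,0,0.2]
  ]
}}

```text
t: 10.68
tcp_pos: [612.0, -35.7, 29.8]
ee_rot: [0.0, -0.052, 0.999, -0.0]
force: [0.3, -0.3, -0.6]
width: 17.1
finger_force: 0.0
```

Request:
{"fn": "servo_tool", "kwargs": {
  "deltas": [
    [-1,0,0,0,0,0,0.2],
    [-1,0,0,0,0,0,0.2],
    [0,0,0,0,0,0,0.2]
  ]
}}

```text
t: 10.93
tcp_pos: [613.7, -35.5, 29.8]
ee_rot: [0.0, -0.052, 0.999, 0.0]
force: [-0.5, 0.7, 0.7]
width: 17.4
finger_force: 0.4
```

Request:
{"fn": "servo_tool", "kwargs": {
  "deltas": [
    [-1,0,0,0,0,0,0.2],
    [-1,0,0,0,0,0,0.2],
    [-1,0,0,0,0,0,0.2],
    [0,0,0,0,0,0,0.2]
  ]
}}

```text
t: 11.27
tcp_pos: [616.7, -35.2, 29.8]
ee_rot: [0.0, -0.052, 0.999, -0.0]
force: [-0.2, -0.9, 0.0]
width: 17.2
finger_force: 0.1
```

Request:
{"fn": "servo_tool", "kwargs": {
  "deltas": [
    [-1,0,0,0,0,0,0.2],
    [-1,0,0,0,0,0,0.2],
    [0,0,0,0,0,0,0.2]
  ]
}}

```text
t: 11.52
tcp_pos: [618.7, -35.0, 29.8]
ee_rot: [0.0, -0.052, 0.999, -0.0]
force: [-0.3, -0.0, 0.1]
width: 16.9
finger_force: 0.1
```

Request:
{"fn": "servo_tool", "kwargs": {
  "deltas": [
    [-1,0,0,0,0,0,0.2],
    [-1,0,0,0,0,0,0.2],
    [-1,0,0,0,0,0,0.2]
  ]
}}

```text
t: 11.77
tcp_pos: [620.1, -34.8, 29.7]
ee_rot: [-0.002, -0.052, 0.999, 0.0]
force: [-10.4, -1.0, 8.5]
width: 17.3
finger_force: 5.4
```

```bash
sed -i 's/    q=np.c_/    if m.sum()<5: continue\n    q=np.c_/' look.py; python3 look.py l2; python3 - <<'E'
from h import *
p=bot.capture("scene");cv2.imwrite("pics/s2.png",cv2.resize(p["img"][140:310,230:440],None,fx=3.5,fy=3.5))
E
```

```text
123 548 [ -7.7 122.9] [ 66.9 196.9] 90.0 [-106.2   89.5] [ 90.7 156.4]
41 36 [57.7 41.1] [65.4 57.3] 85.6 [26.7  9.4] [88.6 72.9]
-123 364 [ -15.2 -147.1] [ 38.6 203.6] 74.8 [-109.9 -156.6] [  87.7 -101.9]
tcp rack -5.695787963438408 -42.247694971506284 29.77116433581921 17.060645397063517 [-0.002 -0.052  0.999  0.   ] 11.8167
```

View pics/s2.png

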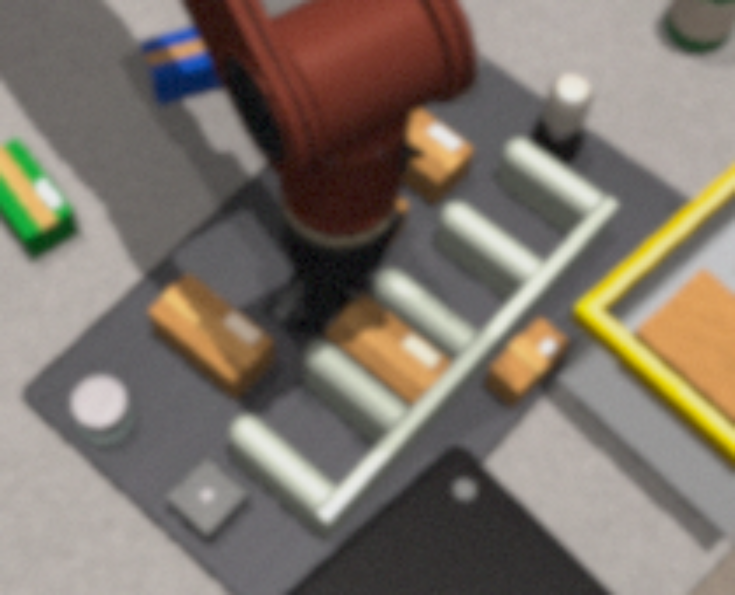

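The carton at (390,350) is in the third gap with its front at the wall, and the push force rose from about 2.5 to 10 N. I'll press once more, then withdraw and look.

Request:
{"fn": "servo_tool", "kwargs": {
  "deltas": [
    [-1,0,0,0,0,0,0.2],
    [0,0,0,0,0,0,0.2],
    [0,0,0,0,0,0,0.2]
  ]
}}

```text
t: 12.12
tcp_pos: [620.1, -34.8, 29.7]
ee_rot: [-0.003, -0.052, 0.999, 0.0]
force: [-10.8, -1.4, 8.9]
width: 16.8
finger_force: 5.8
```

Request:
{"fn": "servo_tool", "kwargs": {
  "deltas": [
    [5,0,0,0,0,0,0.2],
    [15,0,0,0,0,0,0.2],
    [15,0,0,0,0,0,0.2],
    [0,0,-30,0,0,0,0.2],
    [0,0,-40,0,0,0,0.2]
  ]
}}

```text
t: 12.53
tcp_pos: [583.4, -37.5, 95.9]
ee_rot: [-0.004, -0.052, 0.999, 0.001]
force: [0.8, -0.2, 0.9]
width: 17.0
finger_force: 0.0
```

Request:
{"fn": "servo_tool", "kwargs": {
  "deltas": [
    [35,0,-20,0,0,0,0.2],
    [35,0,-20,0,0,0,0.2],
    [35,0,-20,0,0,0,0.2],
    [35,0,0,0,0,0,0.2],
    [0,0,0,0,0,0,0.2]
  ]
}}

```text
t: 12.95
tcp_pos: [443.6, -52.4, 159.6]
ee_rot: [-0.001, -0.052, 0.999, -0.0]
force: [-0.8, -0.3, -1.3]
width: 16.9
finger_force: 0.0
```

Request:
{"fn": "servo_tool", "kwargs": {
  "deltas": [
    [0,40,0,0,0,0,0.2],
    [0,40,0,0,0,0,0.2],
    [0,40,0,0,0,0,0.2],
    [0,40,0,0,0,0,0.2],
    [0,40,0,0,0,0,0.2]
  ]
}}

```text
t: 13.37
tcp_pos: [427.8, 148.0, 160.3]
ee_rot: [0.001, -0.052, 0.999, 0.0]
force: [0.8, -1.2, 0.1]
width: 17.2
finger_force: 0.0
```

Request:
{"fn": "servo_tool", "kwargs": {
  "deltas": [
    [0,40,0,0,0,0,0.2],
    [0,40,0,0,0,0,0.2],
    [0,40,0,0,0,0,0.2],
    [0,0,0,0,0,0,0.2],
    [0,0,0,0,0,0,0.2]
  ]
}}

```text
t: 13.78
tcp_pos: [414.8, 267.8, 159.8]
ee_rot: [0.0, -0.054, 0.999, 0.0]
force: [-0.2, -0.6, 0.5]
width: 17.1
finger_force: 0.0
```

```bash
python3 look.py l3
```

```text
123 576 [ -7.9 122.3] [196.4  66.2] 0.8 [-106.    89.3] [ 89.9 155.9]
41 575 [-10.1  41.8] [ 66.5 200.6] 89.2 [-110.2    8. ] [89.9 74.8]
-41 475 [ 47.  -42.1] [87.4 45.6] 0.0 [  3.3 -64.9] [ 90.7 -19.2]
-123 586 [ -10.4 -123.2] [199.6  67.2] 0.1 [-110.3 -156.8] [ 89.4 -89.6]
tcp rack -178.41748074438706 278.5155374002951 159.6783810457821 17.1872937802993 [ 0.    -0.053  0.999 -0.   ] 13.8333
```

View pics/l3.png

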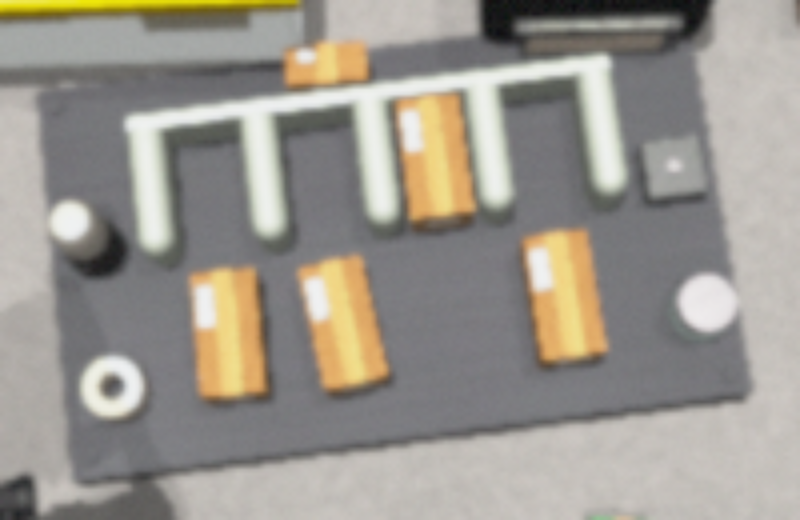

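The carton at (435,158) lies home against the wall at rack x ≈ 47 mm, y ≈ -42 mm. The other cartons look unmoved.

```bash
python3 -c "
from workcell import bot
print(bot.job_done())"
```

```text
the job is handed in; nothing more can be done
None
```

I touched dividers 1, 2 and 3 in order from the lamp, staying low over the gaps, then pushed the third-gap carton home against the back wall. I handed the job in at about 14 s; no verdict came back.

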